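# Open the self-closing cheese box and put the last cheese away

### The job

Push the lid of the wooden cheese box up and back until it goes over the balance point of its stay and stays open by itself when you let go; feel for it and do not force the lid on against its stop. Then set the small round cheese box that stands alone on the bench gently down in the empty place in the box, flat on its floor, and leave the lid standing open and everything else where it is.

Things in the scene. Friction and masses are not known exactly. Their poses are not given: they have to be found in the camera images.
- crate: The wooden cheese box, fixed to the bench: 190 mm deep (x), 290 mm wide (y), walls 75 mm high, walls and floor 8 mm thick. Origin: centre of its underside; -x is its front (which faces the robot's right), +x its hinged back. Three round boxes (60 mm across, 40 mm high) are fixed in it at x, y (45, 70), (45, -70), (-43, -70) mm. Robot must never press on box or lid with more than 22 N.
- lid (a joint): Lid angle, rad: 0 shut, 1.57 upright, growing as it tips back. Gravity and a spring (2 to 3 N at its edge) shut it from anywhere short of the stay's balance point, which lies at 1.35 to 1.95 rad, set anew each time and not measured. About 0.14 rad past that is a rubber stop. Let go between the two, it settles and stays open; let go before, it falls shut.
- lid_edge (a point): Middle of the lid's front edge, on the underside; moves with the lid. The lid is a plain wooden board, 10 mm thick, 290 mm wide, 0.4 kg, no handle, 215 mm from hinge to front edge: it overhangs the box front by 25 mm, its underside 75 mm above the bench when shut. Lift it under the overhang, then push its underside up and back.
- lid_hinge (a point): Point on the lid's hinge axis (the box's back top edge) at mid-width, level with the lid's underside: 95 mm behind the box centre, 75 mm above the bench. It stays put as the lid turns; its frame turns with the lid (y along the axis, the lid runs along -x).
- stay_foot (a point): Foot of the steel stay on the hinge axis, outside the box's -y end wall (160 mm from the box centre); its parts reach to y = -180 mm and 170 mm above the bench. The balance point is felt as a rise in the push from about 2 N to 5 to 11 N (150 mm from the hinge) over some 0.05 rad, which then falls off over some 0.12 rad. At the stop the force climbs on and on, 4 to 5 N per mm.
- free_place (a point): Centre of the empty place in the wooden box, in front at the end nearer the robot, on the upper face of its floor (8 mm above the bench); at (-43, 70) mm in the box's x, y. Axes as the box's.
- cheese_center (a point): Centre of the loose small round cheese box standing on the bench, to the robot's right of the wooden box: an upright wooden cylinder 60 mm across and 40 mm high, about 0.16 kg; this point is 20 mm above its underside, z is its axis.
- wheel: Bystander, leave alone: large round cheese, 164 mm across, 80 mm high; origin at the centre of its underside.
- drums: Bystander, leave alone: stack of two flat round boxes, 110 mm across, 90 mm high; origin at the centre of its underside.
- block: Bystander, leave alone: cream block of cheese, 60 x 95 x 50 mm; origin at the centre of its underside.
- jar: Bystander, leave alone: jar, 64 mm across, 100 mm high; origin at the centre of its underside.
- brush: Bystander, leave alone: brush lying on the bench; origin at the centre of its underside.
- wedge: Bystander, leave alone: dark block of cheese, 100 x 50 x 45 mm; origin at the centre of its underside.
Not all that is in view belongs to the job. Several things look just like the part that bears cheese_center: the one meant starts farthest to the robot's right.

How it is judged (in metres and radians):
On the way:
1. the lid stands open by itself, past the balance point of its stay, with the robot off it (value of joint lid above 1.25 rad and velocity of joint lid between -0.1 and 0.1 rad/s and contact force between each of the fingers, the arm and crate below 0.2 N), for 0.3 s.
At the end, for the whole second after the job is handed in: The lid stands open by itself (beyond 1.25 rad, at rest), and the small round cheese box stands upright (within 0.12 rad) and at rest on the floor of the wooden box, inside its walls, with the robot touching neither (all of step 1 and x of cheese_center in the frame of crate between -0.087 and 0.087 m and y of cheese_center in the frame of crate between -0.137 and 0.137 m and z of cheese_center in the frame of crate between 0.02 and 0.034 m and angle between cheese_center's own z axis and vertical below 0.12 rad and linear speed of cheese below 0.02 m/s and contact force between each of the fingers, the arm and cheese below 0.2 N).
It fails at once if the robot presses on the wooden box or its lid with more than 22 N (contact force between any of the fingers, the arm and crate above 22 N).
It fails at once if the small cheese box is dropped: out of the gripper and falling faster than 0.5 m/s (linear speed of cheese above 0.5 m/s and contact force between each of the fingers, the arm and cheese below 0.2 N).
It fails at once if the small cheese box is rammed into the wooden box with more than 40 N (contact force between cheese and crate above 40 N).
It fails at once if a bystander is shifted by more than 30 mm (distance of any of wheel, drums, block, jar, brush, wedge from where it was at the start of the episode above 0.03 m).
It also fails if it takes over 72 s, if anything falls off the work surface, if the arm or the gripper's body presses on something with over 40 N, if the wrist force passes 120 N, or if a joint passes its speed limit or range.

### The arm

A 6-joint arm with a two-finger parallel gripper is mounted at the origin on the work surface. World frame = base frame: x ahead of the robot, y to its left, z up, the work surface at z = 0. Lengths are in mm, angles in rad, forces in N, time in s.
With the tool pointing down it reaches from about 225 to 875 mm from the base axis. Payload 3.4 kg.
Tool frame: the origin (TCP) lies at the very end of the fingers, on their centre line; the grasp point (between the pads) lies 19 mm behind it; z points along the fingers, y is the line along which they close (so a half turn about z gives the same grasp; the last joint's range is limited). The gripper opens to 85 mm and grips with 20 to 120 N. Pads are 22 mm wide; open, the fingers measure 114 mm over their backs; the gripper's body (76 mm by 85 mm) begins 54 mm behind the grasp point. The pads swing forward as they close: fully open they stand 13 mm farther back than shut.
Start: joints at [-1.448, 0.276, 1.505, -0, 1.361, -0.121], TCP at [138.797, -558.031, 231.328] pointing down, gripper open.
Joint ranges: [-2.89, 2.89], [-0.75, 2.08], [0.22, 2.7], [-1.18, 4.32], [0.11, 2.71], [-2.7, 2.7]. Speed limits (rad/s): [2.57, 2.57, 3.14, 3.14, 3.14, 3.14].

### API

Orientations are given as [roll, pitch, yaw] about the fixed x, y, z axes, in that order (R = Rz(yaw) Ry(pitch) Rx(roll)).
In Python, from plant import * gives the robot as it stands. Calls block until the motion is done:
- move_pose(position, orientation): joint-space move of the TCP to a pose.
- move_linear(position, rot=None, rate=150): straight line of the TCP; rot=None keeps the orientation; rate is the mean speed in mm/s.
- movej(angles): joint-space move.
- ungrasp() and close_gripper(squeeze=None): open the fingers fully, or close them until they stop; squeeze is the grip in N (None keeps the last).
- pause(seconds).
- solve_ik(position, orientation): joint angles nearest the present ones, or None.
- sense(): the state.
- capture(name): name is "side" or "top" or "wrist"; returns the picture (480x640x3 uint8, blue, green, red); there is no depth.
- camera_model(name): a dict with "fx", "fy", "cx", "cy" (pixels), "rvec" (rotation vector, rad) and "tvec" (3), from world to camera coordinates, as OpenCV has them. Camera axes: x right, y down, z forward; pixel columns grow to the right and rows downward; lengths in mm; the calibration is good to about 2 mm. The wrist camera is an equidistant fisheye: a pixel r from the principal point sees the ray r / f radians off the axis. A picture is of the moment at which its call begins: read the wrist's pose just before it. camera_model takes no time and is no camera call; for the wrist camera it gives the pose at the moment of the call.
A pose or a line that the arm cannot do raises Unreachable and nothing moves.
- hand_in(): hands the job in; it is judged then, once.
The state is a dict: "time": time; "q": joint angles; "joint_vel": joint speeds; "joint_efforts": joint torques, N m; "ee_pos": TCP position; "tcp_rot": TCP orientation; "force": force on the tool from outside, world axes, zero at the start; "wrist_torque": the same for the moment, N m; "gripper_width": opening from 0.0 (shut) to 1.0 (fully open); "gripper_force": force on a finger pad.
Only numpy, scipy, OpenCV 4.12 (cv2) and the standard library are available. Lean on these libraries where they do the work, as an engineer would, in place of code of your own. Each camera call takes 0.05 s, during which the arm holds its last target. There are 200 camera calls.

## Working session

There is one attempt and no reset: what is moved stays moved. The work goes in short steps, each a Python script; the robot and the scene stay as the last script left them, time stands still between calls to the robot, and variables do not carry over. Pictures are saved under pics/ and viewed, at most 10 in all, crops included, and the job is handed in when it is done.

```bash
mkdir -p pics; ls; python3 - <<'E'
from plant import *
import cv2
for n in ("top","side"):
    cv2.imwrite(f"pics/{n}0.png",capture(n)); print(n,camera_model(n))
s=sense();print(s["time"],s["force"],s["tcp_rot"])
E
```

```text
pics
top {'fx': 544.1299232912552, 'fy': 544.1299232912552, 'cx': 315.72455863849245, 'cy': 239.7638717862193, 'rvec': array([ 2.15272095, -2.12695952,  0.20194688]), 'tvec': array([  21.14519838,  520.96457756, 1087.87828547])}
side {'fx': 580.8548609211788, 'fy': 580.8548609211788, 'cx': 314.2386896730574, 'cy': 235.10319947312874, 'rvec': array([ 1.0222341 , -2.51187518,  0.91856122]), 'tvec': array([ 399.44298498,  284.23385645, 1334.66098652])}
0.1 [ 0.26132543 -0.72597765 -0.80400983] [-3.13994370e+00 -1.86829355e-04  2.43879545e-01]
```

View pics/top0.png

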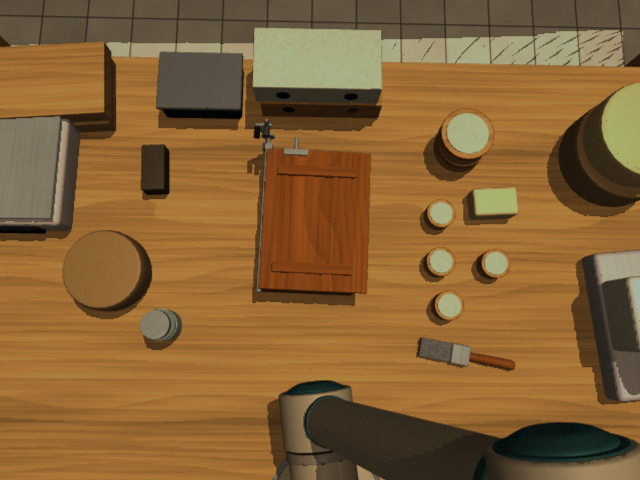

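View pics/side0.png

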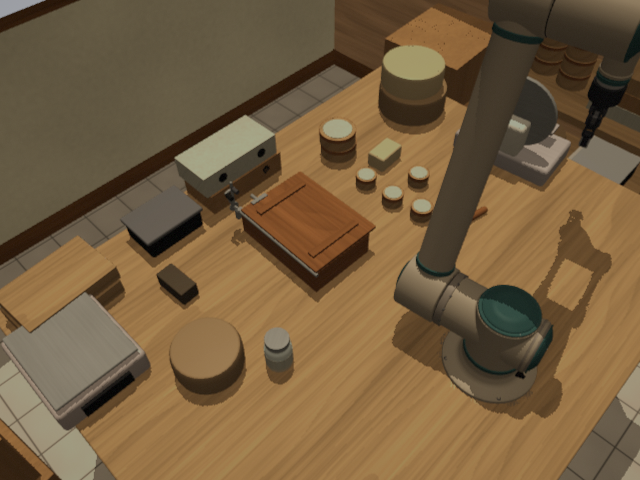

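Top view: image up is +x and image right is −y. The lid spans about (260–371, 150–293), with its hinge on the left and the stay at the upper end. The small boxes are at (440,214), (440,262), (495,264) and (448,305), so the target is (495,264), the farthest right.

```bash
cat > h.py <<'E'
from plant import *
import cv2, numpy as np
from scipy.spatial.transform import Rotation as Ro
def ray(n,px,z):
    m=camera_model(n);K=np.array([[m["fx"],0,m["cx"]],[0,m["fy"],m["cy"]],[0,0,1]])
    R=cv2.Rodrigues(m["rvec"])[0];C=-R.T@m["tvec"]
    d=np.c_[np.atleast_2d(px).astype(float),np.ones(len(np.atleast_2d(px)))]@np.linalg.inv(K).T@R
    return C+d*((z-C[2])/d[:,2])[:,None]
def rpy(zax,yax):
    z=np.array(zax,float);z/=np.linalg.norm(z);y=np.array(yax,float);y-=z*(y@z);y/=np.linalg.norm(y)
    return Ro.from_matrix(np.c_[np.cross(y,z),y,z]).as_euler("xyz")
E
python3 - <<'E'
from h import *
im=cv2.imread("pics/top0.png");hsv=cv2.cvtColor(im,cv2.COLOR_BGR2HSV)
for p in [(320,220),(365,220),(300,160),(320,350),(400,300),(495,264),(363,297)]: print(p,hsv[p[1],p[0]])
b,g,r=[im[...,i].astype(int) for i in range(3)]
m=((hsv[...,0]<12)&(hsv[...,1]>150)&(hsv[...,2]>60)).astype(np.uint8)*255
m[:, :240]=0;m[:,390:]=0;m[:130]=0;m[310:]=0
m=cv2.morphologyEx(m,cv2.MORPH_OPEN,np.ones((5,5)))
c=max(cv2.findContours(m,0,2)[0],key=cv2.contourArea)
w=ray("top",c[:,0],85)[:,:2]
rc=cv2.minAreaRect(w.astype(np.float32));print(rc,cv2.boxPoints(rc),cv2.boxPoints(cv2.minAreaRect(c)))
g=((hsv[...,2]>150)&(hsv[...,1]<120)).astype(np.uint8)*255
for c in cv2.findContours(g[190:330,415:520].copy(),0,2)[0]:
    if cv2.contourArea(c)>60:
        (x,y),rr=cv2.minEnclosingCircle(c);M=cv2.moments(c);p=(M["m10"]/M["m00"]+415,M["m01"]/M["m00"]+190)
        print(p,rr,ray("top",p,40))
cv2.imwrite("pics/m.png",np.hstack([m[120:310,230:400],g[120:310,400:540]]))
E
```

```text
(320, 220) [ 12 213 134]
(365, 220) [ 12 206 140]
(300, 160) [ 12 216 143]
(320, 350) [ 16 173 164]
(400, 300) [ 16 173 168]
(495, 264) [ 34  63 177]
(363, 297) [ 16 174 161]Traceback (most recent call last):
  File "<stdin>", line 8, in <module>
ValueError: max() iterable argument is empty
```

```bash
python3 - <<'E'
from h import *
im=cv2.imread("pics/top0.png");hsv=cv2.cvtColor(im,cv2.COLOR_BGR2HSV)
m=((hsv[...,0]<=14)&(hsv[...,1]>188)&(hsv[...,2]>85)).astype(np.uint8)*255
m[:, :240]=0;m[:,390:]=0;m[:130]=0;m[310:]=0
m=cv2.morphologyEx(cv2.morphologyEx(m,cv2.MORPH_OPEN,np.ones((3,3))),cv2.MORPH_CLOSE,np.ones((7,7)))
c=max(cv2.findContours(m,0,2)[0],key=cv2.contourArea)
w=ray("top",c[:,0],85)[:,:2]
rc=cv2.minAreaRect(w.astype(np.float32));print(rc,cv2.boxPoints(rc),cv2.boxPoints(cv2.minAreaRect(c)))
g=((hsv[...,2]>150)&(hsv[...,1]<120)).astype(np.uint8)*255
for c in cv2.findContours(g[190:330,415:520].copy(),0,2)[0]:
    if cv2.contourArea(c)>60:
        (x,y),rr=cv2.minEnclosingCircle(c);M=cv2.moments(c);p=(M["m10"]/M["m00"]+415,M["m01"]/M["m00"]+190)
        print(p,rr,ray("top",p,40))
o=np.hstack([m[120:310,230:400],g[120:310,400:540]]);cv2.imwrite("pics/m.png",o)
E
```

```text
((556.7881469726562, 28.61530303955078), (213.083251953125, 288.7548828125), 88.13801574707031) [[409.02518  -73.178955]
 [697.6276   -82.56119 ]
 [704.55115  130.40956 ]
 [415.94867  139.7918  ]] [[258.83035 287.56335]
 [265.48648 147.78508]
 [372.62448 152.8869 ]
 [365.96835 292.66516]]
(449.1745423584504, 304.8739889314602) 11.70479965209961 [[ 389.33281167 -248.48591707   40.        ]]
(495.5566037735849, 262.67115902964963) 11.735725402832031 [[ 478.04356965 -348.46996127   40.        ]]
(440.8170022371365, 260.7628635346756) 11.630894660949707 [[ 480.57935934 -233.86022369   40.        ]]
(440.9674569967457, 212.51929335192932) 11.441375732421875 [[ 583.56241989 -237.14370338   40.        ]]
(495.47417043740575, 201.0343137254902) 23.47881317138672 [[ 610.29508246 -354.38377609   40.        ]]
```

View pics/m.png

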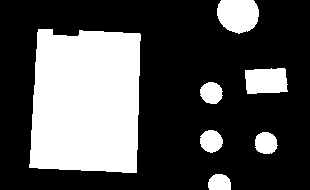

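```bash
cat >> h.py <<'E'
psi=1.5383; XH=np.array([np.cos(psi),np.sin(psi),0]);YH=np.array([-np.sin(psi),np.cos(psi),0]);Z=np.array([0,0,1.])
C0=np.array([557.2,41.1,0]); H=C0+95*XH+75*Z
CH=np.array([478.0,-348.5,20]); FP=C0-43*XH+70*YH+8*Z
A=np.radians(35);D=np.cos(A)*XH-np.sin(A)*Z;N=np.sin(A)*XH+np.cos(A)*Z;YC=25
def tip(th,R=None):
    if th<A: P=H+215*(-np.cos(th)*XH+np.sin(th)*Z)+20*D
    else:
        R=np.interp(th,[A,1.2],[195,170]) if R is None else R
        P=H+R*(-np.cos(th)*XH+np.sin(th)*Z)
    return P-11*N+YC*YH
E
python3 - <<'E'
from h import *
pre=tip(0)-60*XH
for sgn in (1,-1):
  for name,yax in (("hor",YH),("ver",N)):
    o=rpy(D,sgn*yax)
    print(sgn,name,o,[None if (q:=solve_ik(p,o)) is None else np.round(q,2).tolist() for p in [pre,tip(0)-6*Z,tip(.8),tip(1.4),tip(2.05)]])
dn=rpy([0,0,-1],XH*0+YH); 
for sgn in (1,-1):
  o=rpy(-Z,sgn*YH); print(o,[np.round(solve_ik(p,o),2).tolist() for p in (CH,FP+[0,0,10],FP+[0,0,150])])
print(FP,tip(0))
E
```

```text
1 hor [-3.14159265  0.95993109 -1.60329265] [[-0.79, 0.72, 1.65, 0.64, 1.55, 2.1], [-0.72, 0.7, 1.74, 0.69, 1.47, 2.09], [-0.64, 0.47, 1.71, 0.74, 1.63, 2.32], [-0.48, 0.38, 1.76, 0.83, 1.56, 2.43], [-0.3, 0.37, 1.84, 0.93, 1.4, 2.48]]
1 ver [2.18166156 0.         3.10909633] [[-0.79, 0.72, 1.65, 0.64, 1.55, -2.61], [-0.72, 0.7, 1.74, 0.69, 1.47, -2.62], [-0.64, 0.47, 1.71, 0.74, 1.63, -2.4], [-0.48, 0.38, 1.76, 0.83, 1.56, -2.28], [-0.3, 0.37, 1.84, 0.93, 1.4, -2.23]]
-1 hor [-3.14159265 -0.95993109  1.5383    ] [[-0.79, 0.72, 1.65, 0.64, 1.55, -1.04], [-0.72, 0.7, 1.74, 0.69, 1.47, -1.05], [-0.64, 0.47, 1.71, 0.74, 1.63, -0.83], [-0.48, 0.38, 1.76, 0.83, 1.56, -0.71], [-0.3, 0.37, 1.84, 0.93, 1.4, -0.66]]
-1 ver [-2.18166156e+00  2.22044605e-16 -3.24963268e-02] [[-0.79, 0.72, 1.65, 0.64, 1.55, 0.53], [-0.72, 0.7, 1.74, 0.69, 1.47, 0.52], [-0.64, 0.47, 1.71, 0.74, 1.63, 0.75], [-0.48, 0.38, 1.76, 0.83, 1.56, 0.86], [-0.3, 0.37, 1.84, 0.93, 1.4, 0.91]]Traceback (most recent call last):
  File "<stdin>", line 9, in <module>
    return _wrapfunc(a, 'round', decimals=decimals, out=out)
    return _wrapit(obj, method, *args, **kwds)
    result = getattr(arr, method)(*args, **kwds)
TypeError: unsupported operand type(s) for *: 'NoneType' and 'float'
```

```bash
python3 - <<'E'
from h import *
o=rpy(D,-YH)
close_gripper(20)
pre=tip(0)-45*XH-6*Z
move_pose(pre+130*Z,o); move_linear(pre,rate=200)
pause(.2); s=sense();print(s["time"],s["ee_pos"]-pre,s["force"],s["gripper_width"])
move_linear(tip(0)-6*Z,rate=120); pause(.1)
s=sense();print(s["time"],s["force"])
for n in (2,1): print(solve_ik(CH,rpy(-Z,(-1)**n*YH)),solve_ik(FP+[0,0,10],rpy(-Z,(-1)**n*YH)))
cv2.imwrite("pics/side1.png",cv2.resize(capture("side")[100:340,180:500],None,fx=2,fy=2))
E
```

```text
3.9583 [ 0.46463903 -0.38481637  1.0867518 ] [-0.40832302  0.49444732  0.52849473] -0.001325916422598115
4.5833 [ 0.41291143  0.20353137 -0.01369072]
[-0.74756589  0.48719964  1.75322997  0.          0.90116305  2.42652309] None
[-0.74756589  0.48719964  1.75322997  0.          0.90116305 -0.71506956] [-1.42518445e-01  3.69239486e-01  1.99123151e+00 -4.44089210e-16
  7.81121658e-01 -1.10022118e-01]
```

View pics/side1.png

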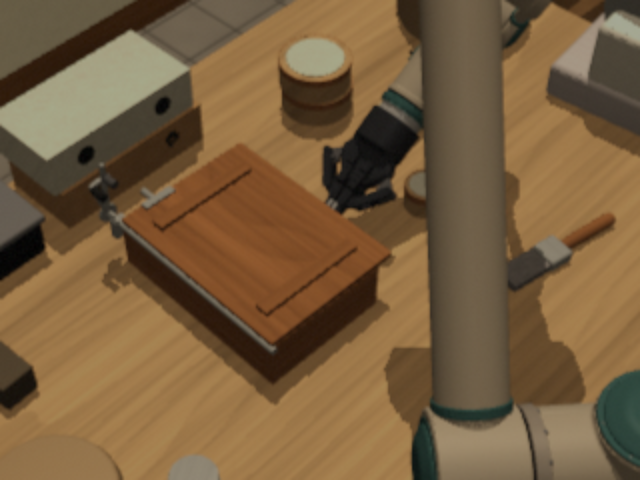

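The fingertips sit at the middle of the lid's front edge, at about (335,205) in the crop, in line with the overhang. I'll lift now.

```bash
python3 - <<'E'
from h import *
b=sense()["force"]; log=[]
def push(th):
    n=np.sin(th)*XH+np.cos(th)*Z; s=sense(); f=s["force"]-b
    return -f@n, np.linalg.norm(f), s["time"]
for th in np.arange(0.04,1.21,0.09):
    move_linear(tip(th),rate=90); f=push(th); log.append((round(th,2),*np.round(f,1)))
    if f[1]>14: print("HIGH");break
print(*log,sep="\n")
E
```

```text
(np.float64(0.04), np.float64(1.4), np.float64(1.6), np.float64(4.9))
(np.float64(0.13), np.float64(2.1), np.float64(4.4), np.float64(5.3))
(np.float64(0.22), np.float64(1.7), np.float64(5.0), np.float64(5.7))
(np.float64(0.31), np.float64(1.4), np.float64(3.8), np.float64(6.0))
(np.float64(0.4), np.float64(2.0), np.float64(2.6), np.float64(6.4))
(np.float64(0.49), np.float64(1.7), np.float64(2.2), np.float64(6.8))
(np.float64(0.58), np.float64(2.0), np.float64(2.2), np.float64(7.1))
(np.float64(0.67), np.float64(2.8), np.float64(3.2), np.float64(7.5))
(np.float64(0.76), np.float64(2.6), np.float64(2.9), np.float64(7.8))
(np.float64(0.85), np.float64(2.1), np.float64(2.7), np.float64(8.2))
(np.float64(0.94), np.float64(1.2), np.float64(2.5), np.float64(8.5))
(np.float64(1.03), np.float64(1.7), np.float64(2.1), np.float64(8.8))
(np.float64(1.12), np.float64(2.1), np.float64(2.8), np.float64(9.2))
```

```bash
python3 - <<'E'
from h import *
log=[];pk=0;why="end"; th=1.12
b=np.array([0.41,0.20,0.0]); h=[]
while th<2.12:
    th+=0.01; move_linear(tip(th),rate=25)
    n=np.sin(th)*XH+np.cos(th)*Z; fs=[]
    for _ in range(3): s=sense(); fs.append(-(s["force"]-b)@n); pause(.01)
    f=np.mean(fs); h.append(f); m=np.mean(h[-2:]); pk=max(pk,m); log.append((round(th,2),round(f,1)))
    if f>13: why="HIGH";break
    if pk>3.8 and m<1.0: why="dropped";break
    if pk>3.8 and len(h)>8 and m<pk-2 and False: break
print(why,pk,s["time"],*[f"{a}:{c}" for a,c in log])
E
```

```text
dropped 9.170468201467298 23.475 1.13:2.2 1.14:2.6 1.15:2.4 1.16:2.6 1.17:2.4 1.18:1.6 1.19:2.3 1.2:2.8 1.21:2.1 1.22:2.2 1.23:2.4 1.24:2.3 1.25:2.5 1.26:2.2 1.27:2.6 1.28:2.1 1.29:2.2 1.3:1.8 1.31:1.9 1.32:1.9 1.33:2.1 1.34:2.6 1.35:1.9 1.36:1.9 1.37:2.5 1.38:2.4 1.39:1.6 1.4:1.7 1.41:1.9 1.42:1.6 1.43:1.7 1.44:3.3 1.45:5.5 1.46:7.3 1.47:9.8 1.48:8.6 1.49:7.3 1.5:6.7 1.51:6.3 1.52:4.9 1.53:5.3 1.54:4.3 1.55:3.6 1.56:3.7 1.57:3.2 1.58:3.6 1.59:2.0 1.6:1.8 1.61:1.5 1.62:1.9 1.63:1.2 1.64:0.6
```

```bash
python3 - <<'E'
from h import *
log=[];th=1.64;b=np.array([0.41,0.20,0.0])
def m(th):
    n=np.sin(th)*XH+np.cos(th)*Z; fs=[]
    for _ in range(3): s=sense(); fs.append(-(s["force"]-b)@n); pause(.01)
    return np.mean(fs),s["time"]
while th<1.70:
    th+=.01; move_linear(tip(th),rate=25); f,t=m(th); log.append((round(th,2),round(f,1)))
    if f>3: break
print(log)
bk=[]
for k in range(1,9):
    th-=.01; move_linear(tip(th),rate=25); f,t=m(th); bk.append((round(th,2),round(f,1)))
print(bk,t)
cv2.imwrite("pics/side2.png",cv2.resize(capture("side")[60:300,180:500],None,fx=2,fy=2))
E
```

```text
[(1.65, np.float64(0.4)), (1.66, np.float64(0.2)), (1.67, np.float64(1.8)), (1.68, np.float64(1.4)), (1.69, np.float64(2.0)), (1.7, np.float64(4.4))]
[(1.69, np.float64(2.1)), (1.68, np.float64(1.5)), (1.67, np.float64(1.4)), (1.66, np.float64(0.1)), (1.65, np.float64(0.3)), (1.64, np.float64(0.1)), (1.63, np.float64(0.2)), (1.62, np.float64(0.3))] 27.325
```

View pics/side2.png

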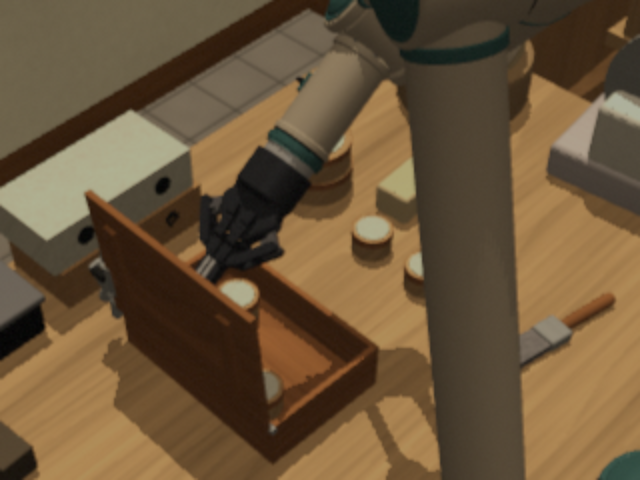

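On retreat the force stays at about 0 N below 1.66 rad and the lid does not follow, so it is over the balance point. The view shows it upright and standing. Next I back off and pick up the cheese.

```bash
python3 - <<'E'
from h import *
p=sense()["ee_pos"]
move_linear(p-120*D,rate=150)
ungrasp()
o=rpy(-Z,-YH)
move_pose([CH[0],CH[1],140],o)
im=capture("top");cv2.imwrite("pics/top2.png",im)
move_linear([CH[0],CH[1],8],rate=120); pause(.2); s=sense(); print(s["ee_pos"],s["force"],s["time"])
close_gripper(30); pause(.2); s=sense(); print(s["gripper_width"],s["gripper_force"],s["force"])
move_linear([CH[0],CH[1],160],rate=150); s=sense(); print(s["gripper_width"],s["force"],s["time"])
cv2.imwrite("pics/both.png",np.hstack([im[100:340,230:540],capture("side")[60:300,180:560]]))
E
```

```text
[ 478.34688622 -348.83584656    8.72838391] [0.30964607 0.2313597  0.31366378] 32.1333
0.6918230040006098 32.69659996032715 [-0.38011192  0.13906792  6.50082505]
0.6893112088204434 [ 0.12220242 -0.24062015 -1.44419194] 33.8583
```

View pics/both.png

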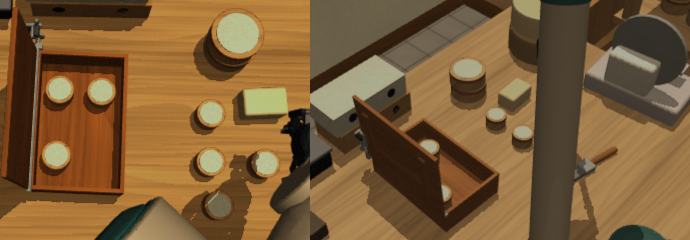

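```bash
python3 - <<'E'
from h import *
im=cv2.imread("pics/top2.png");hsv=cv2.cvtColor(im,cv2.COLOR_BGR2HSV)
g=((hsv[...,2]>150)&(hsv[...,1]<120)).astype(np.uint8)*255
W=[]
for c in cv2.findContours(g[160:290,270:355].copy(),0,2)[0]:
    if cv2.contourArea(c)>100:
        M=cv2.moments(c); w=ray("top",(M["m10"]/M["m00"]+270,M["m01"]/M["m00"]+160),48)[0]
        W.append(w); print(w[:2],(w-C0)@XH,(w-C0)@YH)
q=np.array([solve_ik([FP[0],FP[1],z],rpy(-Z,-YH)) for z in (150,17)]); print(q, FP)
E
```

```text
[489.04425456  88.65923147] 45.319700549593605 69.66499031763192
[625.83729828  -3.70424617] -42.55052383005352 -70.05677776973117
[628.7963357   84.37767118] 45.58103078717735 -70.15241792136796
[[-1.42518445e-01  2.05879915e-01  1.81818058e+00 -4.44089210e-16
   1.11753216e+00 -1.10022118e-01]
 [-1.42518445e-01  3.70749109e-01  1.99231420e+00 -4.44089210e-16
   7.78529342e-01 -1.10022118e-01]] [4.85839861e+02 3.97044782e-01 8.00000000e+00]
```

The crate pose agrees with the three fixed boxes to within 0.6 mm. Now placing.

```bash
python3 - <<'E'
from h import *
move_linear([FP[0],FP[1],160],rate=150); pause(.2)
b=sense()["force"][2]
move_linear([FP[0],FP[1],24],rate=90)
z=24
while z>13:
    z-=.7; move_linear([FP[0],FP[1],z],rate=15); f=sense()["force"][2]-b
    if f>2.5: break
print(z,f,sense()["ee_pos"],sense()["gripper_width"],sense()["time"])
ungrasp(); pause(.3); s=sense(); print(s["force"],s["time"])
move_linear([FP[0],FP[1],130],rate=120)
move_linear([FP[0]-60,FP[1]-250,200],rate=200); pause(.3)
cv2.imwrite("pics/fin.png",np.hstack([capture("top")[100:340,230:540],capture("side")[60:300,180:560]]));print(sense()["time"])
E
```

```text
16.300000000000008 3.28466767719718 [4.85974642e+02 3.75949619e-01 1.65352200e+01] 0.6937445923909946 40.9917
[ 5.83813216 -0.42530072  1.55662591] 41.675
44.6583
```

View pics/fin.png

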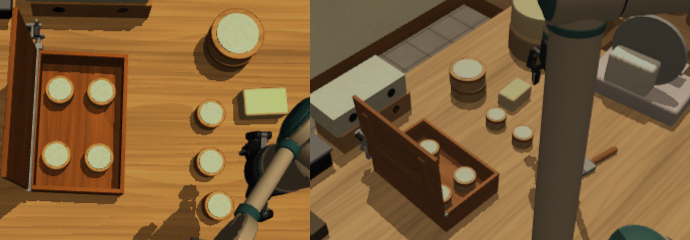

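The box stands flat in the free place at about (98,157) in the left half, the lid is open, and the robot is clear of both.

```bash
python3 -c "
from plant import *
print(hand_in())"
```

```text
the job is handed in; nothing more can be done
None
```

The job is handed in: in the last pictures the lid stands open by itself past its balance point, the small cheese box is upright in the empty place with the robot clear of both, and the bystanders in view look unmoved; the judge's verdict was not returned.

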